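Open the medicine box's combination lock and hold its shackle up

ROBOT

A 6-joint arm with a two-finger parallel gripper is mounted at the origin on a cart in front of the work surface, level with it; the furniture and walls round the work are solid. World frame = base frame: x ahead of the robot, y to its left, z up, the work surface at z = 0. Lengths are in mm, angles in rad, forces in N, time in s.
With the tool pointing down it reaches from about 350 to 950 mm from the base axis. Payload 17.4 kg.
Tool frame: the origin (TCP) lies midway between the tips of the shut fingers; the grasp point (between the pads) lies 19 mm behind it; z points along the fingers, y is the line along which they close (so a half turn about z gives the same grasp; the last joint's range is limited). The gripper opens to 93 mm and grips with 3 to 60 N. Pads are 15 mm wide; open, the fingers measure 128 mm over their backs; the gripper's body (75 mm by 188 mm) begins 65 mm behind the grasp point.
Start: joints at [1.26, 0.116, 1.442, -0, 1.584, -0.038], TCP at [181.872, 650.042, 218.646] pointing down, gripper open.
Joint ranges: [-2.83, 2.83], [-0.83, 2.19], [0.07, 2.5], [-1.14, 4.28], [0.01, 3], [-2.97, 2.97]. Speed limits (rad/s): [1.89, 1.89, 2.22, 3.14, 3.14, 3.14].

INTERFACE

Orientations are given as a 3x3 rotation matrix whose columns are the frame's x, y, z axes.
In Python, from rig import manip gives the robot as it stands. The module is installed in compiled form; this text tells all that it offers.
- The arm moves only by the tool servo_tool, never from a script. Its argument "motion" is a list of rows, each an object of numbers: "fingers": the opening, from -1 (shut) to 1 (fully open), so that 0 is half open; "tx", "ty", "tz": the shift along the tool's x, y, z in mm; "ax", "ay", "az": the turn, a rotation vector about the tool's x, y, z in degrees. A call has 1 to 10 rows; each row shifts and turns the commanded pose from where the row before left it, along the tool's axes as they then stand; what a row does not reach is not made up. A row lasts 1/12 s, in which the tool goes at most 41.7 mm and 7.16 degrees, less where a joint would pass 70% of its speed; a pose out of reach is approached as far as the arm can. A call with a gripper value outside its range is refused whole. The fingers move at their own pace and stop on an object; the grip force is fixed at half the most. Time passes only in rows, so rows that do not move let the fingers close. It gives the time, the measured TCP pose, the force, the opening and the grip force at its end, in the units of the state.
- manip.get_state(): the state, without advancing time (a new reading comes with each control period).
- manip.camera(name): name is "scene" or "top" or "wrist"; returns the picture (480x640x3 uint8, blue, green, red); there is no depth.
- manip.camera_info(name): a dict with "vfov" (degrees; the focal length in pixels is half the picture's height over the tangent of half this angle, whatever the lens; pixels are square), "cx", "cy" (the principal point, pixels), "D" ([k1, k2, p1, p2, k3] as OpenCV has them; the pictures are not rectified), "cam_to_world" (4x4, takes a point from camera to world coordinates); the wrist camera has in their place "tool_from_camera" (4x4, takes a point from camera to tool coordinates, whose origin is the TCP and whose axes are the flange's). Camera axes: x right, y down, z forward; pixel columns grow to the right and rows downward; lengths in mm; the calibration is good to about 2 mm. A picture is of the moment at which its call begins: read the wrist's pose just before it. camera_info takes no time and is no camera call.
- manip.close_job(): hands the job in; it is judged then, once.
The state is a dict: "t": time; "qpos": joint angles; "joint_velocities": joint speeds; "tau": joint torques, N m; "eef_pos": TCP position; "ee_rot": TCP orientation; "ft_force": force on the tool from outside, world axes, zero at the start; "moment": the same for the moment, N m; "finger_gap": opening from 0.0 (shut) to 1.0 (fully open); "grasp_force": force on a finger pad.
Only numpy, scipy, OpenCV 4.12 (cv2) and the standard library are available. Lean on these libraries where they do the work, as an engineer would, in place of code of your own. Each camera call takes 0.05 s, during which the arm holds its last target. There are 200 camera calls.

TASK

Unlock the white medicine box: fit the loose black knob fully home onto the square spindle sunk in the lock's dial, and use it to set the dial to the code, which is the fourth click clockwise from the red zero mark. Leave the knob on the spindle, then pull the sprung steel shackle straight up as far as it goes, out of the hasp, and finish while still holding it up there so that I can swing the hasp off. Do not disturb the tablet bottle, the tablet box or the mug standing around.

Things in the scene. Friction and masses are not known exactly. Their poses are not given: they have to be found in the camera images.
- key_knob: Loose black knob, about 70 g, standing upright at the start. Origin: centre of its underside, z up its axis. From 0 to 18 mm a steel square barrel 24 mm wide; to 23 mm a round flange 42 mm wide; to 52 mm a wing grip, 46 mm long (its x), 14 mm thick (its y). In the underside a square bore 15.6 mm wide, 15 mm deep, its sides parallel to the knob's x and y.
- medicine_box: White steel box with a green cross, 186 mm deep (x), 256 mm wide (y), fixed. Origin: centre of its underside, x to its back. Lid top 85 mm up. The lock on the lid: base casting up to 99 mm, at the box's left (+y) the round dial housing, 84 mm wide, up to 119 mm, at its right (-y) the shackle, through the steel hasp strap.
- spindle (a point): Centre of the floor of the dial's well (38 mm wide, 15 mm deep), 102 mm above the worktop; turns with the dial. A brass square spindle 14 x 14 mm stands on it, 13 mm high, the last 4.5 mm tapering to 9 mm; sides parallel to this point's x (along the white pointer) and y. The fitted knob's origin lies on this point, in any of four quarter turns, with 0.12 rad of play either way.
- zero_mark (a point): The red zero mark on the fixed black ring around the dial, one of 18 marks (the others white) 20 degrees apart, 38 mm from the dial's axis, on the box's +x side of it.
- dial (a joint): Angle of the dial, rad: 0 with its white pointer at the red zero mark, growing clockwise seen from above. It rests in a click every 0.349 rad (20 degrees), held by a sprung ball; passing a click takes about 0.07 N m. The code, the fourth click, is 1.396 rad. It turns from -0.3 to 5.9 rad.
- shackle_lift (a joint): Lift of the shackle, m: 0 down, 0.022 fully up at its stop, clear of the hasp. Spring and weight pull it down with about 3 N when down, 5 N at the top. It slides straight up only, and is blocked after about 2 mm unless the dial is within about 0.2 rad of the code; while it is up the dial cannot turn.
- shackle_top (a point): Middle of the top bar of the U-shaped steel shackle, on the bar's centre line, 151 mm above the worktop when down. The bar is round, 9 mm thick, straight for 20 mm along this point's y (the box's y); the legs are 44 mm apart. Pinch it across the box's x; about 45 mm are free below it.
- shackle: The U-shaped steel shackle itself (origin inside the lock).
- tablet_bottle: White tablet bottle with a purple cap, 45 mm wide, 88 mm high, a bystander. Origin: centre of its underside.
- tablet_box: Light blue tablet carton, 31 x 83 x 53 mm, a bystander. Origin: centre of its underside.
- mug: White mug with red hearts, 87 mm wide, 118 mm with the handle, 96 mm high, a bystander. Origin: centre of its underside.
Not all that is in view belongs to the job. Leave any orange look-alike of the key_knob alone.

How it is judged (in metres and radians):
On the way, in this order (a step that is already met when the one before it is completed fails the run):
1. the knob is fully home on the square spindle (horizontal distance between key_knob and spindle below 0.004 m and z of key_knob in the frame of spindle below 0.004 m and angle between key_knob's own z axis and vertical below 0.1 rad), for 0.2 s.
2. the dial stands at the code, with the knob on the spindle and the shackle still down (value of joint dial between 1.24 and 1.55 rad and z of key_knob in the frame of spindle below 0.006 m and value of joint shackle_lift below 0.006 m), for 0.2 s.
At the end, for the whole second after the job is handed in: The fingers hold the shackle (contact at least 2 N) lifted by more than 18 of its 22 mm through the last second; the dial stands at the code (within 0.19 rad) and the knob is on the spindle, within 6 mm of fully home, and no longer touched by the fingers (value of joint shackle_lift above 0.018 m and contact force between the fingers and shackle above 2 N and value of joint dial between 1.2 and 1.6 rad and horizontal distance between key_knob and spindle below 0.005 m and z of key_knob in the frame of spindle below 0.006 m and contact force between the fingers and key_knob below 0.1 N); the arm keeps its last pose, push and grip.
It fails at once if the tablet bottle is disturbed (distance of tablet_bottle from where it was at the start of the episode above 0.02 m or angle between tablet_bottle's own z axis and vertical above 0.3 rad).
It fails at once if the tablet box is disturbed (distance of tablet_box from where it was at the start of the episode above 0.02 m or angle between tablet_box's own z axis and vertical above 0.3 rad).
It fails at once if the mug is disturbed (distance of mug from where it was at the start of the episode above 0.02 m or angle between mug's own z axis and vertical above 0.3 rad).
It also fails if it takes over 58 s, if anything falls off the work surface, if the arm or the gripper's body presses on something with over 40 N, if the wrist force passes 120 N, or if a joint passes its speed limit or range.

## Working session

There is one attempt and no reset: what is moved stays moved. The work goes in short steps, Python scripts to look and compute and a tool call to move; the robot and the scene stay as the last step left them, time stands still between calls to the robot, and variables do not carry over. Pictures are saved under pics/ and viewed, at most 10 in all, crops included, and the job is handed in when it is done.

Besides the shell and the picture viewer there is one more tool, called after "Call:" in YAML: its name, and indented under it one key for each argument. servo_tool: Moves the arm, as the interface text tells. Its arguments: {"type":"object","properties":{"motion":{"type":"array","items":{"type":"object","properties":{"fingers":{"type":"number"},"tx":{"type":"number"},"ty":{"type":"number"},"tz":{"type":"number"},"ax":{"type":"number"},"ay":{"type":"number"},"az":{"type":"number"}}}}},"required":["motion"]}

```bash
mkdir -p pics
cat > h.py <<'E'
import numpy as np, cv2
from rig import manip
def info(n):
    i=manip.camera_info(n); f=240/np.tan(np.radians(i["vfov"])/2)
    return i,np.array([[f,0,i["cx"]],[0,f,i["cy"]],[0,0,1]]),np.array(i["D"],float)
def pose(n,st=None):
    i,K,D=info(n)
    if n=="wrist":
        st=st or manip.get_state()
        T=np.eye(4);T[:3,:3]=np.array(st["ee_rot"]);T[:3,3]=st["eef_pos"]
        return T@np.array(i["tool_from_camera"]),K,D
    return np.array(i["cam_to_world"]),K,D
def ray(uv,T,K,D):
    p=cv2.undistortPoints(np.array(uv,float).reshape(-1,1,2),K,D).reshape(-1,2)
    d=np.c_[p,np.ones(len(p))]@T[:3,:3].T
    return T[:3,3],d
def onplane(uv,z,P):
    o,d=ray(uv,*P); return o+d*((z-o[2])/d[:,2])[:,None]
def proj(X,P):
    T,K,D=P; W=np.linalg.inv(T)
    return cv2.projectPoints(np.array(X,float).reshape(-1,1,3),cv2.Rodrigues(W[:3,:3])[0],W[:3,3],K,D)[0].reshape(-1,2)
E
python3 - <<'E'
from h import *
s=manip.get_state();print(s)
for n in("scene","top","wrist"):
    im=manip.camera(n);cv2.imwrite(f"pics/{n}0.png",im)
    i=manip.camera_info(n);print(n,{k:np.round(v,3).tolist() for k,v in i.items()})
E
```

```text
{'t': 0.0, 'qpos': array([ 1.26021378e+00,  1.16475350e-01,  1.44226634e+00, -7.42767332e-06,
        1.58399894e+00, -3.77820412e-02]), 'joint_velocities': array([ 6.21115816e-05,  6.97046739e-04,  1.74337873e-03,  7.72462615e-05,
        1.28837689e-03, -1.25506084e-03]), 'tau': array([-8.38552769e-04, -7.21286058e+01, -6.22597504e+01,  7.78968260e-02,
        2.39728839e-02, -6.73722070e-05]), 'eef_pos': array([181.80086134, 649.8422672 , 217.91168529]), 'ee_rot': array([[-9.63020104e-01,  2.69429325e-01, -3.43765170e-04],
       [ 2.69429542e-01,  9.63019482e-01, -1.09532184e-03],
       [ 3.59407312e-05, -1.14743745e-03, -9.99999341e-01]]), 'ft_force': array([-0.39308169, -0.31370525, -0.58169238]), 'moment': array([-0.02294958,  0.04806628, -0.00880096]), 'grasp_force': 0.0, 'finger_gap': 0.9993192702720192}
scene {'vfov': 44.506, 'cx': 326.796, 'cy': 234.51, 'D': [0.058, 0.0, 0.0, 0.0, 0.0], 'cam_to_world': [[-0.624, -0.444, 0.642, -399.849], [-0.781, 0.377, -0.498, 666.266], [-0.021, -0.813, -0.582, 936.966], [0.0, 0.0, 0.0, 1.0]]}
top {'vfov': 56.229, 'cx': 309.881, 'cy': 242.405, 'D': [0.002, 0.0, 0.0, 0.0, 0.0], 'cam_to_world': [[-0.027, -0.988, 0.152, 343.367], [-1.0, 0.025, -0.015, -26.202], [0.011, -0.152, -0.988, 1209.868], [0.0, 0.0, 0.0, 1.0]]}
wrist {'vfov': 60.305, 'cx': 316.331, 'cy': 236.058, 'D': [-0.031, 0.0, 0.0, 0.0, 0.0], 'tool_from_camera': [[-0.001, -0.96, -0.281, 79.133], [1.0, -0.001, 0.0, -0.012], [-0.001, -0.281, 0.96, -165.523], [0.0, 0.0, 0.0, 1.0]]}
```

View pics/top0.png

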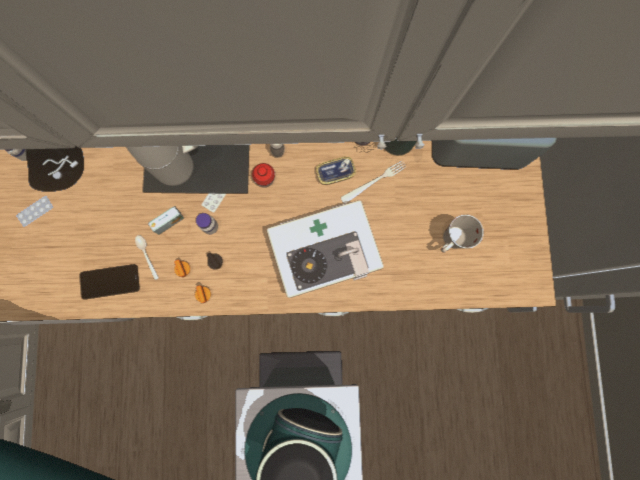

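View pics/scene0.png

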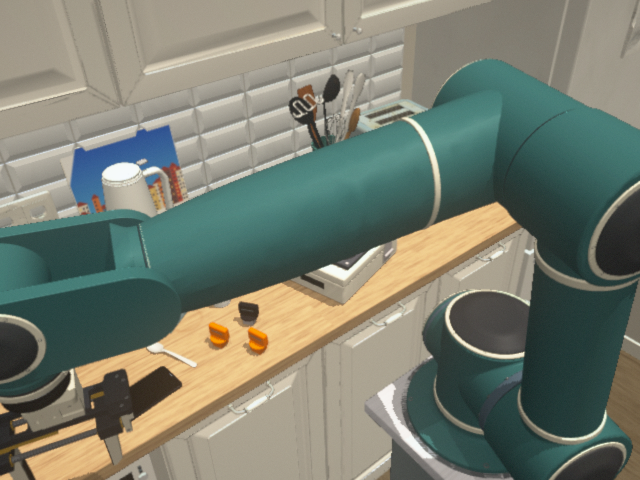

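The top view shows the black knob at (214,261), the orange look-alikes at (182,267) and (203,293), the bottle at (206,222), the box around (325,248) with its dial at (309,266), the shackle near (352,250) and the mug at (462,233). In the scene view the arm hides most of the box.

Run:
```python
from h import *
P=pose("top")
for n,uv,z in(("knob",(214,261),40),("or1",(182,267),40),("or2",(203,293),40),("dial",(309,266),117),("shackle",(352,250),151),("bottle",(206,220),88),("mug",(465,230),96),("tbox",(165,220),53),("cornFL",(287,296),85),("cornFR",(383,266),85),("BL",(267,229),85),("BR",(361,201),85)):
    print(n,onplane([uv],z,P)[0].round())
im=cv2.imread("pics/top0.png");c=im[185:310,180:400];cv2.imwrite("pics/top0c.png",cv2.resize(c,None,fx=3.6,fy=3.6,interpolation=cv2.INTER_CUBIC))
```

```text
knob [480. 207.  40.]
or1 [467. 290.  40.]
or2 [398. 235.  40.]
dial [453. -39. 117.]
shackle [ 485. -142.  151.]
bottle [580. 218.  88.]
mug [ 536. -437.   96.]
tbox [590. 333.  53.]
cornFL [383.  17.  85.]
cornFR [ 451. -226.   85.]
BL [553.  64.  85.]
BR [ 621. -178.   85.]
```

View pics/top0c.png

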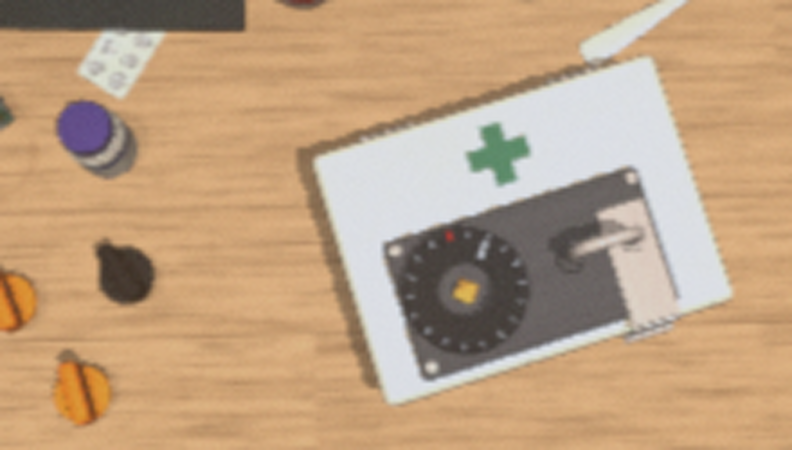

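Call:
servo_tool:
  motion:
    - {"tx":-29,"ty":-24.8,"fingers":1}
    - {"tx":-29,"ty":-24.8}
    - {"tx":-29,"ty":-24.8}
    - {"tx":-29,"ty":-24.8}
    - {"tx":-29,"ty":-24.8}
    - {"tx":-29,"ty":-24.8}
    - {"tx":-29,"ty":-24.8}
    - {"tx":-29,"ty":-24.8}
    - {"tx":-29,"ty":-24.8}
    - {"tx":-29,"ty":-24.8}

```text
schema error: expected keys fingers, tx, ty, tz, ax, ay, az
```

Call:
servo_tool:
  motion:
    - {"tx":-29,"ty":-24.8}
    - {"tx":-29,"ty":-24.8}
    - {"tx":-29,"ty":-24.8}
    - {"tx":-20,"ty":-24.8}
    - {"tx":0}
    - {"tx":0}

```text
schema error: expected keys fingers, tx, ty, tz, ax, ay, az
```

Run:
```python
from h import *
s=manip.get_state();print(s["t"],s["eef_pos"],s["ee_rot"].round(3).tolist())
im=manip.camera("wrist");cv2.imwrite("pics/w1.png",im)
np.savez("w1.npz",p=s["eef_pos"],R=s["ee_rot"])
```

```text
0.15 [181.82928691 649.90618363 218.10567135] [[-0.963, 0.269, -0.0], [0.269, 0.963, -0.001], [0.0, -0.001, -1.0]]
```

View pics/w1.png

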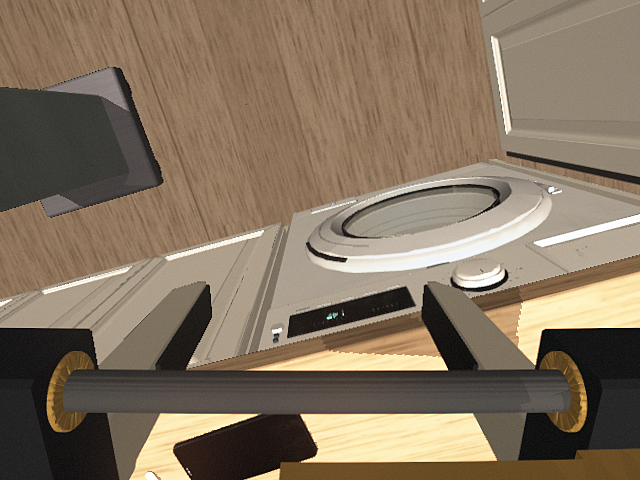

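The wrist view here shows only the floor, the washing machine and the phone; I was not yet over the knob because the moves were refused. Every key must be given.

Call:
servo_tool:
  motion:
    - {"fingers":1,"tx":-29,"ty":-24.8,"tz":0,"ax":0,"ay":0,"az":0}
    - {"fingers":1,"tx":-29,"ty":-24.8,"tz":0,"ax":0,"ay":0,"az":0}
    - {"fingers":1,"tx":-29,"ty":-24.8,"tz":0,"ax":0,"ay":0,"az":0}
    - {"fingers":1,"tx":-29,"ty":-24.8,"tz":0,"ax":0,"ay":0,"az":0}
    - {"fingers":1,"tx":-29,"ty":-24.8,"tz":0,"ax":0,"ay":0,"az":0}
    - {"fingers":1,"tx":-29,"ty":-24.8,"tz":0,"ax":0,"ay":0,"az":0}
    - {"fingers":1,"tx":-29,"ty":-24.8,"tz":0,"ax":0,"ay":0,"az":0}
    - {"fingers":1,"tx":-29,"ty":-24.8,"tz":0,"ax":0,"ay":0,"az":0}
    - {"fingers":1,"tx":-29,"ty":-24.8,"tz":0,"ax":0,"ay":0,"az":0}
    - {"fingers":1,"tx":-29,"ty":-24.8,"tz":0,"ax":0,"ay":0,"az":0}

```text
t: 1.03
eef_pos: [394.9, 331.4, 218.7]
ee_rot: [[-0.963, 0.269, 0.0], [0.269, 0.963, 0.0], [-0.0, 0.0, -1.0]]
ft_force: [1.2, 0.3, 0.5]
finger_gap: 0.998
grasp_force: 0.0
```

Call:
servo_tool:
  motion:
    - {"fingers":1,"tx":-29,"ty":-24.8,"tz":0,"ax":0,"ay":0,"az":0}
    - {"fingers":1,"tx":-29,"ty":-24.8,"tz":0,"ax":0,"ay":0,"az":0}
    - {"fingers":1,"tx":-29,"ty":-24.8,"tz":0,"ax":0,"ay":0,"az":0}
    - {"fingers":1,"tx":-20,"ty":-24.8,"tz":0,"ax":0,"ay":0,"az":0}
    - {"fingers":1,"tx":0,"ty":0,"tz":0,"ax":0,"ay":0,"az":0}
    - {"fingers":1,"tx":0,"ty":0,"tz":0,"ax":0,"ay":0,"az":0}

```text
t: 1.53
eef_pos: [471.1, 207.5, 218.6]
ee_rot: [[-0.962, 0.272, -0.0], [0.272, 0.962, 0.0], [0.0, -0.0, -1.0]]
ft_force: [-0.4, -0.1, 0.4]
finger_gap: 1.0
grasp_force: 0.0
```

Run:
```python
from h import *
s=manip.get_state();print(s["t"],s["eef_pos"],s["qpos"].round(2),s["ee_rot"].round(3).tolist())
im=manip.camera("wrist");cv2.imwrite("pics/w2.png",im)
np.savez("w2.npz",p=s["eef_pos"],R=s["ee_rot"])
```

```text
1.5333 [471.09814127 207.52256003 218.55893827] [ 0.37 -0.24  1.78  0.    1.6  -0.93] [[-0.962, 0.272, -0.0], [0.272, 0.962, 0.0], [0.0, -0.0, -1.0]]
```

View pics/w2.png

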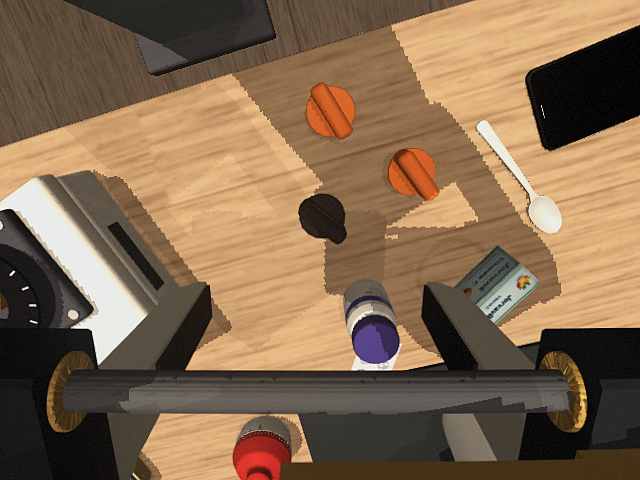

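The black knob's flange is centred near (322,218), with its wing pointing down-right to about (340,240). The bottle at (372,330) and carton at (497,285) are clear of it, and the box's edge is at the left.

Run:
```python
from h import *
im=cv2.imread("pics/w2.png");c=im[180:256,272:372].astype(float)
c=np.clip((c-10)*4.0,0,255).astype(np.uint8)
cv2.imwrite("pics/w2c.png",cv2.resize(c,None,fx=8,fy=8,interpolation=cv2.INTER_CUBIC)[:600])
```

```text
(no output)
```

View pics/w2c.png

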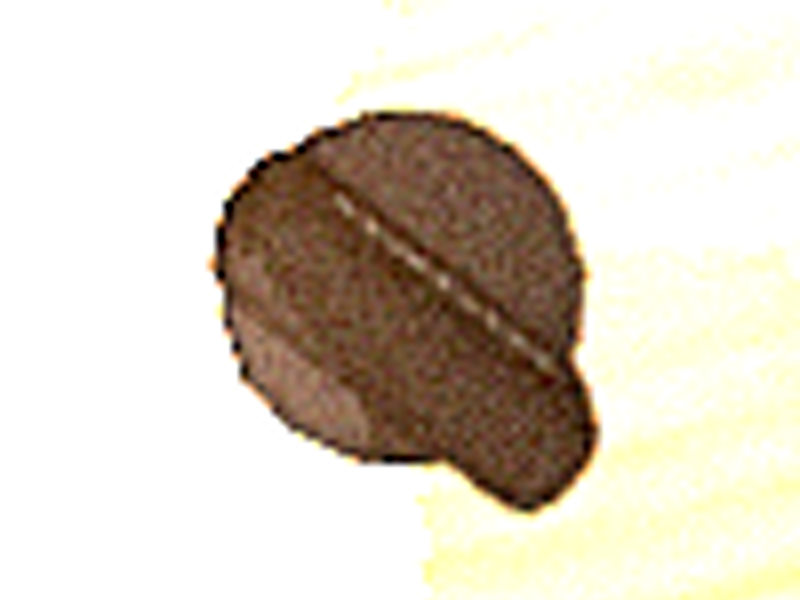

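The stretched crop shows the flange circle spanning x 218–585 and y 112–462 (centre about (322,216) in the full picture). The wing's bright top edge runs from (340,200) to (555,370) in the crop.

Run:
```python
from h import *
d=np.load("w2.npz");s={"eef_pos":d["p"],"ee_rot":d["R"]};P=pose("wrist",s)
q=lambda x,y:(272+x/8,180+y/8)
c=onplane([q(401,287)],22,P)[0]
e=onplane([q(218,287),q(585,287),q(401,112),q(401,462)],22,P)
print("centre",c,"diam",np.linalg.norm(e[0]-e[1]),np.linalg.norm(e[2]-e[3]))
w=onplane([q(340,200),q(555,370)],52,P);v=w[1]-w[0];print(w,np.linalg.norm(v))
R=d["R"];vt=R.T@v;print("wing dir tool",np.degrees(np.arctan2(vt[1],vt[0])),"world",np.degrees(np.arctan2(v[1],v[0])))
n=np.array([-v[1],v[0]])/np.linalg.norm(v[:2]);print("edge off centre",n@(w.mean(0)-c)[:2])
print("tool-frame shift",R.T@(c-d["p"]))
```

```text
centre [480.22370255 210.47516998  22.        ] diam 41.31156615525757 40.487078418698154
[[462.63463189 208.46503937  52.        ]
 [486.07144213 225.03463062  52.        ]] 28.702533487159837
wing dir tool 128.94652402574278 world 35.259930000134936
edge off centre 8.51258170561106
tool-frame shift [ -8.01773206   5.32746379 196.55722854]
```

Call:
servo_tool:
  motion:
    - {"fingers":0,"tx":-8,"ty":5.3,"tz":0,"ax":0,"ay":0,"az":0}
    - {"fingers":0,"tx":0,"ty":0,"tz":0,"ax":0,"ay":0,"az":-6.5}
    - {"fingers":0,"tx":0,"ty":0,"tz":10,"ax":0,"ay":0,"az":-6.5}
    - {"fingers":0,"tx":0,"ty":0,"tz":15,"ax":0,"ay":0,"az":-6.5}
    - {"fingers":0,"tx":0,"ty":0,"tz":15,"ax":0,"ay":0,"az":-6.5}
    - {"fingers":0,"tx":0,"ty":0,"tz":15,"ax":0,"ay":0,"az":-6.5}
    - {"fingers":0,"tx":0,"ty":0,"tz":15,"ax":0,"ay":0,"az":-6.5}
    - {"fingers":0,"tx":0,"ty":0,"tz":15,"ax":0,"ay":0,"az":-6.5}
    - {"fingers":0,"tx":0,"ty":0,"tz":15,"ax":0,"ay":0,"az":-5.5}
    - {"fingers":0,"tx":0,"ty":0,"tz":0,"ax":0,"ay":0,"az":0}

```text
t: 2.42
eef_pos: [478.6, 212.6, 115.7]
ee_rot: [[-0.812, -0.584, -0.004], [-0.584, 0.812, -0.001], [0.004, 0.001, -1.0]]
ft_force: [-0.9, 0.2, 0.8]
finger_gap: 0.501
grasp_force: 0.0
```

Run:
```python
from h import *
s=manip.get_state();print(s["t"],s["eef_pos"],s["qpos"].round(2),s["finger_gap"])
P=pose("wrist",s);im=manip.camera("wrist");cv2.imwrite("pics/w3.png",im)
m=(im.max(2)<62).astype(np.uint8)
u0=proj([[480,210,23]],P)[0];print(u0)
n,l,st,c=cv2.connectedComponentsWithStats(m)
for k in range(1,n):
    if st[k,4]>400: print(st[k],c[k].round())
print("tool shift to centre", s["ee_rot"].T@(np.array([480.2,210.5,27])-s["eef_pos"]))
```

```text
2.4167 [478.62447286 212.57484545 115.66275271] [ 0.37 -0.17  1.89  0.    1.43 -1.83] 0.5006724148986184
[310.7397169  240.50794678]
[  58    0   43  121 2399] [78. 59.]
[ 279  209   63   80 3367] [310. 244.]
[ 186  285  261  114 8353] [317. 367.]
[  354   314   286   148 23891] [535. 389.]
[    0   329   289   151 24878] [106. 405.]
tool shift to centre [-0.3916663  -2.69600218 88.65917413]
```

View pics/w3.png

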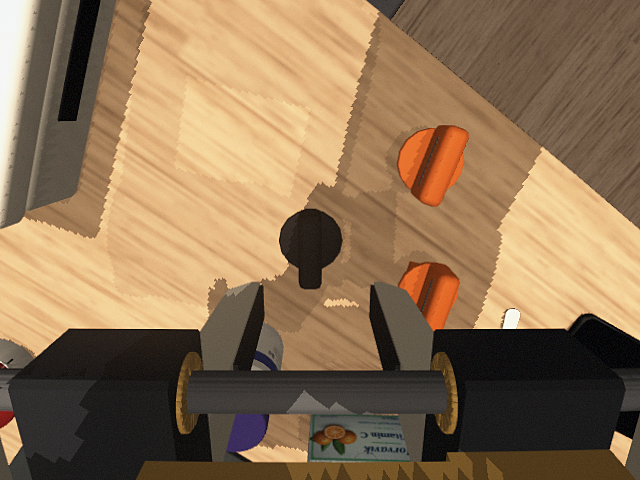

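The black knob sits at (310,240) with its wing now vertical in the picture, in line with the tool's x. The fingers straddle it and the orange knobs stay outside the fingers' path. Now I go down and grip.

Call:
servo_tool:
  motion:
    - {"fingers":0,"tx":-0.4,"ty":-2.5,"tz":15,"ax":0,"ay":0,"az":0}
    - {"fingers":0,"tx":0,"ty":0,"tz":25,"ax":0,"ay":0,"az":0}
    - {"fingers":0,"tx":0,"ty":0,"tz":25,"ax":0,"ay":0,"az":0}
    - {"fingers":0,"tx":0,"ty":0,"tz":16,"ax":0,"ay":0,"az":0}
    - {"fingers":0,"tx":0,"ty":0,"tz":7,"ax":0,"ay":0,"az":0}
    - {"fingers":0,"tx":0,"ty":0,"tz":0,"ax":0,"ay":0,"az":0}
    - {"fingers":-1,"tx":0,"ty":0,"tz":0,"ax":0,"ay":0,"az":0}
    - {"fingers":-1,"tx":0,"ty":0,"tz":0,"ax":0,"ay":0,"az":0}
    - {"fingers":-1,"tx":0,"ty":0,"tz":0,"ax":0,"ay":0,"az":0}
    - {"fingers":-1,"tx":0,"ty":0,"tz":0,"ax":0,"ay":0,"az":0}

```text
t: 3.3
eef_pos: [482.0, 210.1, 31.8]
ee_rot: [[-0.816, -0.579, 0.001], [-0.579, 0.816, 0.001], [-0.001, -0.0, -1.0]]
ft_force: [-1.0, 0.5, -0.2]
finger_gap: 0.259
grasp_force: 0.0
```

Call:
servo_tool:
  motion:
    - {"fingers":-1,"tx":0,"ty":0,"tz":0,"ax":0,"ay":0,"az":0}
    - {"fingers":-1,"tx":0,"ty":0,"tz":0,"ax":0,"ay":0,"az":0}

```text
t: 3.47
eef_pos: [481.8, 210.0, 31.1]
ee_rot: [[-0.816, -0.579, 0.001], [-0.579, 0.816, 0.0], [-0.001, -0.0, -1.0]]
ft_force: [-0.9, 0.2, 2.9]
finger_gap: 0.144
grasp_force: 30.0
```

Call:
servo_tool:
  motion:
    - {"fingers":-1,"tx":0,"ty":0,"tz":-15,"ax":0,"ay":0,"az":0}
    - {"fingers":-1,"tx":0,"ty":0,"tz":-28,"ax":0,"ay":0,"az":6}
    - {"fingers":-1,"tx":0,"ty":0,"tz":-28,"ax":0,"ay":0,"az":6.5}
    - {"fingers":-1,"tx":0,"ty":0,"tz":-28,"ax":0,"ay":0,"az":6.5}
    - {"fingers":-1,"tx":0,"ty":0,"tz":-28,"ax":0,"ay":0,"az":6.5}
    - {"fingers":-1,"tx":0,"ty":0,"tz":-28,"ax":0,"ay":0,"az":6.5}
    - {"fingers":-1,"tx":0,"ty":0,"tz":-28,"ax":0,"ay":0,"az":6.5}
    - {"fingers":-1,"tx":0,"ty":0,"tz":-10,"ax":0,"ay":0,"az":6.5}
    - {"fingers":-1,"tx":0,"ty":0,"tz":0,"ax":0,"ay":0,"az":6.5}
    - {"fingers":-1,"tx":0,"ty":0,"tz":0,"ax":0,"ay":0,"az":6}

```text
t: 4.3
eef_pos: [481.8, 209.9, 224.8]
ee_rot: [[-0.924, 0.382, 0.002], [0.382, 0.924, 0.001], [-0.001, 0.001, -1.0]]
ft_force: [-0.6, 1.0, -1.6]
finger_gap: 0.147
grasp_force: 30.0
```

Call:
servo_tool:
  motion:
    - {"fingers":-1,"tx":-18.4,"ty":-29.8,"tz":0,"ax":0,"ay":0,"az":0}
    - {"fingers":-1,"tx":-18.4,"ty":-29.8,"tz":0,"ax":0,"ay":0,"az":0}
    - {"fingers":-1,"tx":-18.4,"ty":-29.8,"tz":0,"ax":0,"ay":0,"az":0}
    - {"fingers":-1,"tx":-18.4,"ty":-29.8,"tz":0,"ax":0,"ay":0,"az":0}
    - {"fingers":-1,"tx":-18.4,"ty":-29.8,"tz":0,"ax":0,"ay":0,"az":0}
    - {"fingers":-1,"tx":-18.4,"ty":-29.8,"tz":0,"ax":0,"ay":0,"az":0}
    - {"fingers":-1,"tx":-18.4,"ty":-29.8,"tz":0,"ax":0,"ay":0,"az":0}
    - {"fingers":-1,"tx":-18.4,"ty":-29.8,"tz":0,"ax":0,"ay":0,"az":0}
    - {"fingers":-1,"tx":0,"ty":0,"tz":0,"ax":0,"ay":0,"az":0}
    - {"fingers":-1,"tx":0,"ty":0,"tz":0,"ax":0,"ay":0,"az":0}

```text
t: 5.13
eef_pos: [528.0, -67.9, 223.4]
ee_rot: [[-0.925, 0.379, -0.001], [0.379, 0.925, 0.0], [0.001, -0.0, -1.0]]
ft_force: [-0.2, 0.9, -0.2]
finger_gap: 0.145
grasp_force: 30.0
```

Run:
```python
from h import *
s=manip.get_state();print(s["t"],s["eef_pos"],s["qpos"].round(2),s["ee_rot"].round(3).tolist(),s["grasp_force"])
np.savez("w4.npz",p=s["eef_pos"],R=s["ee_rot"])
im=manip.camera("wrist");cv2.imwrite("pics/w4.png",im)
```

```text
5.1333 [528.02868924 -67.86588207 223.40974974] [-0.18 -0.2   1.74  0.    1.6  -1.36] [[-0.925, 0.379, -0.001], [0.379, 0.925, 0.0], [0.001, -0.0, -1.0]] 29.990341365337372
```

View pics/w4.png

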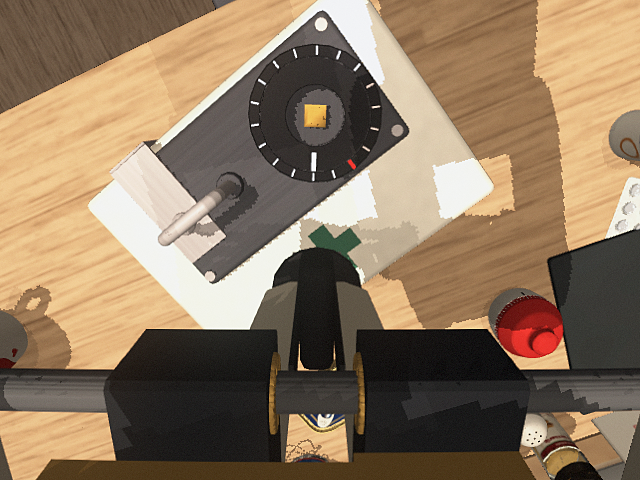

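The view shows the gold spindle at (315,116), the white pointer at (314,160), the red mark at (351,164), the shackle bar from about (167,238) to (225,190), and the held knob's flange with its top edge at row 248.

Run:
```python
from h import *
d=np.load("w4.npz");s={"eef_pos":d["p"],"ee_rot":d["R"]};P=pose("wrist",s);R=d["R"]
im=cv2.imread("pics/w4.png");hsv=cv2.cvtColor(im,cv2.COLOR_BGR2HSV)
def comps(m,x0,y0,x1,y1,a=8):
    n,l,st,c=cv2.connectedComponentsWithStats(m[y0:y1,x0:x1].astype(np.uint8))
    return [(c[k]+[x0,y0],st[k,4],np.argwhere(l==k)[:,::-1]+[x0,y0]) for k in range(1,n) if st[k,4]>=a]
H,S,V=cv2.split(hsv)
deg=lambda v:np.degrees(np.arctan2(v[1],v[0]))
g=max(comps((H>12)&(H<35)&(S>110)&(V>90),285,90,345,145),key=lambda t:t[1])
r=cv2.minAreaRect(g[2].astype(np.float32));bx=cv2.boxPoints(r);print("gold",g[0],r)
b=onplane(bx,111,P);print("sp",onplane([r[0]],111,P)[0],[ (np.linalg.norm(b[i]-b[i-1]).round(1),deg(b[i]-b[i-1]).round(1)) for i in range(4)])
ticks=[t for t in comps((S<70)&(V>130),240,35,392,190,4) if t[1]<150]
tw=np.array([onplane([t[0]],119,P)[0] for t in ticks])
red=max(comps(((H<8)|(H>172))&(S>140)&(V>90),330,145,370,180,4),key=lambda t:t[1])
rw=onplane([red[0]],119,P)[0]
A=[];pt=[]
# ring fit, robust
X=np.vstack([tw,rw])[:,:2];c=onplane([r[0]],111,P)[0][:2]
for _ in range(8):
    k=abs(np.linalg.norm(X-c,axis=1)-38)<4; Y=X[k]
    q=np.linalg.lstsq(np.c_[2*Y,np.ones(len(Y))],(Y**2).sum(1),rcond=None)[0]; c=q[:2]
print("ring c",c,"rad",np.sqrt(q[2]+c@c),len(Y))
for t,w in zip(ticks,tw):
    e=w[:2]-c; print(t[0].round(1),t[1],np.linalg.norm(e).round(1),(deg(e)-deg(rw[:2]-c)).round(1))
print("red",deg(rw[:2]-c),np.linalg.norm(rw[:2]-c))
print("tool yaw",deg(R[:2,0]),"y",deg(R[:2,1]))
sh=onplane([(165,238),(232,185)],151,P);print("shackle",sh,deg(sh[1]-sh[0]),np.linalg.norm(sh[1]-sh[0]))
# held knob flange predicted
kc=d["p"]+[0,0,-31+23];print("pred flange centre/top px",proj([kc,kc+R[:,0]*21,kc+R[:,1]*21,kc-R[:,1]*21],P).round(1))
row=im[265,255:385].max(1);print(row.tolist());print(im[235:262,318].max(1).tolist())
```

```text
gold [314.57344064 115.30985915] ((314.501708984375, 115.47069549560547), (22.196924209594727, 22.49053382873535), 3.3664605617523193)
sp [454.38113511 -38.91840206 111.        ] [(np.float64(14.5), np.float64(-115.6)), (np.float64(14.0), np.float64(153.7)), (np.float64(14.3), np.float64(64.4)), (np.float64(14.1), np.float64(-25.5))]
ring c [454.42101246 -38.78210406] rad 38.488439129566835 18
[316.5  49.5] 20 38.6 140.1
[294.6  53. ] 21 38.5 160.2
[338.   54.7] 26 38.3 120.1
[275.6  64.3] 18 38.4 -179.9
[356.9  66.5] 26 38.8 100.0
[261.3  81.3] 23 38.6 -159.9
[369.5  85. ] 22 38.5 80.1
[254.5 102.5] 18 38.4 -140.0
[375.4 106.4] 16 38.4 60.1
[254.4 124.6] 21 38.5 -119.9
[373.9 128.4] 17 38.4 40.0
[261.9 144.9] 19 38.4 -99.9
[365.7 148.2] 18 38.5 20.1
[313.2 160.8] 99 28.3 -40.2
[275.4 161.2] 17 38.2 -80.0
[292.7 172.8] 17 38.8 -59.9
[333.3 173.6] 18 38.5 -19.9
[313.  176.7] 21 38.6 -39.9
red 15.82120474339381 38.44185734012148
tool yaw 157.70193618538323 y 67.70193896514705
shackle [[ 485.66657817 -149.22476233  151.        ]
 [ 472.10672877  -97.83029246  151.        ]] 104.78003686004537 53.15318475049188
pred flange centre/top px [[316.5 295.5]
 [316.5 251.9]
 [362.4 295.4]
 [270.6 295.5]]
[244, 243, 243, 244, 244, 244, 242, 243, 243, 243, 244, 244, 244, 243, 244, 244, 243, 244, 244, 244, 243, 243, 244, 251, 255, 155, 4, 26, 32, 40, 36, 39, 38, 40, 39, 38, 39, 34, 39, 38, 34, 36, 35, 38, 34, 34, 31, 31, 28, 28, 34, 33, 29, 32, 30, 32, 34, 32, 25, 34, 27, 32, 25, 27, 32, 34, 32, 28, 29, 29, 27, 27, 31, 24, 27, 32, 21, 33, 29, 34, 34, 35, 31, 34, 35, 39, 36, 35, 34, 38, 33, 33, 37, 37, 34, 34, 32, 49, 127, 111, 106, 124, 180, 194, 191, 188, 192, 193, 193, 189, 190, 190, 192, 190, 189, 194, 193, 191, 193, 192, 193, 194, 193, 193, 193, 192, 194, 189, 184, 180]
[88, 86, 81, 83, 84, 79, 88, 87, 83, 86, 87, 80, 50, 36, 30, 34, 35, 28, 31, 37, 32, 31, 33, 35, 28, 30, 33]
```

The dial stands at click 2 (40.2° clockwise of the red mark) and its centre is (454.4, -38.8). The knob is within about 0.5 mm of where the grip predicts. I move over the spindle.

Call:
servo_tool:
  motion:
    - {"fingers":-1,"tx":19.6,"ty":-0.3,"tz":0,"ax":0,"ay":0,"az":0}
    - {"fingers":-1,"tx":19.6,"ty":-0.3,"tz":0,"ax":0,"ay":0,"az":0}
    - {"fingers":-1,"tx":19.6,"ty":-0.2,"tz":0,"ax":0,"ay":0,"az":0}
    - {"fingers":-1,"tx":19.6,"ty":-0.2,"tz":0,"ax":0,"ay":0,"az":0}
    - {"fingers":-1,"tx":0,"ty":0,"tz":10,"ax":0,"ay":0,"az":2.1}
    - {"fingers":-1,"tx":0,"ty":0,"tz":25,"ax":0,"ay":0,"az":0}
    - {"fingers":-1,"tx":0,"ty":0,"tz":25,"ax":0,"ay":0,"az":0}
    - {"fingers":-1,"tx":0,"ty":0,"tz":10,"ax":0,"ay":0,"az":0}
    - {"fingers":-1,"tx":0,"ty":0,"tz":0,"ax":0,"ay":0,"az":0}
    - {"fingers":-1,"tx":0,"ty":0,"tz":0,"ax":0,"ay":0,"az":0}

```text
t: 6.02
eef_pos: [455.1, -37.2, 154.3]
ee_rot: [[-0.912, 0.41, -0.0], [0.41, 0.912, 0.0], [0.0, 0.0, -1.0]]
ft_force: [0.5, -0.3, -0.4]
finger_gap: 0.146
grasp_force: 30.0
```

Run:
```python
from h import *
s=manip.get_state();R=s["ee_rot"];print(s["t"],s["eef_pos"],np.degrees(np.arctan2(R[1,0],R[0,0])),R[2],s["qpos"].round(2),s["ft_force"],s["moment"])
print("shift",R.T@(np.array([454.9,-39.0,133])-s["eef_pos"]))
```

```text
6.0167 [455.13637916 -37.24968917 154.29028519] 155.81939443718593 [ 1.51015502e-04  7.74000774e-05 -9.99999986e-01] [-0.14 -0.35  1.97  0.    1.52 -1.29] [ 0.46600348 -0.32466659 -0.35688836] [0.00840348 0.0089514  0.01199332]
shift [-0.50452846 -1.69520863 21.2900781 ]
```

Call:
servo_tool:
  motion:
    - {"fingers":-1,"tx":-0.5,"ty":-1.7,"tz":0,"ax":0,"ay":0,"az":0.2}
    - {"fingers":-1,"tx":0,"ty":0,"tz":4,"ax":0,"ay":0,"az":0}
    - {"fingers":-1,"tx":0,"ty":0,"tz":3,"ax":0,"ay":0,"az":0}
    - {"fingers":-1,"tx":0,"ty":0,"tz":2,"ax":0,"ay":0,"az":0}
    - {"fingers":-1,"tx":0,"ty":0,"tz":2,"ax":0,"ay":0,"az":0}
    - {"fingers":-1,"tx":0,"ty":0,"tz":2,"ax":0,"ay":0,"az":0}
    - {"fingers":-1,"tx":0,"ty":0,"tz":0,"ax":0,"ay":0,"az":0}
    - {"fingers":-1,"tx":0,"ty":0,"tz":0,"ax":0,"ay":0,"az":0}

```text
t: 6.68
eef_pos: [454.8, -39.6, 140.6]
ee_rot: [[-0.91, 0.414, -0.0], [0.414, 0.91, 0.0], [0.0, -0.0, -1.0]]
ft_force: [-0.4, -0.9, -0.8]
finger_gap: 0.144
grasp_force: 30.0
```

```bash
cat > st.py <<'E'
from h import *
s=manip.get_state();R=s["ee_rot"];print(s["t"],s["eef_pos"].round(2),np.degrees(np.arctan2(R[1,0],R[0,0])).round(2),R[2].round(3),s["qpos"].round(2),s["ft_force"].round(2),s["moment"].round(3),s["finger_gap"],s["grasp_force"])
print("shift",(R.T@(np.array([454.9,-39.0,133])-s["eef_pos"])).round(2))
E
python3 st.py
```

```text
6.6833 [454.82 -39.57 140.56] 155.57 [ 0. -0. -1.] [-0.14 -0.35  1.99  0.    1.5  -1.29] [-0.41 -0.94 -0.81] [-0.031  0.026 -0.019] 0.1444026991418979 29.990394115447998
shift [0.16 0.55 7.56]
```

Call:
servo_tool:
  motion:
    - {"fingers":-1,"tx":0,"ty":0.4,"tz":2,"ax":0,"ay":0,"az":0}
    - {"fingers":-1,"tx":0,"ty":0,"tz":2,"ax":0,"ay":0,"az":0}
    - {"fingers":-1,"tx":0,"ty":0,"tz":2,"ax":0,"ay":0,"az":0}
    - {"fingers":-1,"tx":0,"ty":0,"tz":1,"ax":0,"ay":0,"az":0}
    - {"fingers":-1,"tx":0,"ty":0,"tz":0,"ax":0,"ay":0,"az":0}
    - {"fingers":-1,"tx":0,"ty":0,"tz":0,"ax":0,"ay":0,"az":0}

```text
t: 7.18
eef_pos: [455.0, -39.2, 133.6]
ee_rot: [[-0.91, 0.414, -0.0], [0.414, 0.91, 0.0], [0.0, -0.0, -1.0]]
ft_force: [0.0, -0.8, -0.4]
finger_gap: 0.148
grasp_force: 30.0
```

```bash
python3 st.py
```

```text
7.1833 [455.   -39.21 133.6 ] 155.57 [ 0. -0. -1.] [-0.14 -0.34  2.    0.    1.48 -1.29] [ 0.02 -0.76 -0.39] [-0.025 -0.045 -0.017] 0.1480301400876588 29.99037891626358
shift [0.18 0.15 0.6 ]
```

Only slightly to go; I press until contact shows.

Call:
servo_tool:
  motion:
    - {"fingers":-1,"tx":0,"ty":0,"tz":0.7,"ax":0,"ay":0,"az":0}
    - {"fingers":-1,"tx":0,"ty":0,"tz":0.7,"ax":0,"ay":0,"az":0}
    - {"fingers":-1,"tx":0,"ty":0,"tz":0,"ax":0,"ay":0,"az":0}
    - {"fingers":-1,"tx":0,"ty":0,"tz":0,"ax":0,"ay":0,"az":0}
    - {"fingers":-1,"tx":0,"ty":0,"tz":0,"ax":0,"ay":0,"az":0}

```text
t: 7.6
eef_pos: [455.2, -39.2, 133.0]
ee_rot: [[-0.91, 0.414, 0.001], [0.414, 0.91, -0.0], [-0.001, 0.0, -1.0]]
ft_force: [-2.8, 0.6, 7.4]
finger_gap: 0.151
grasp_force: 30.0
```

```bash
python3 st.py
```

```text
7.6 [455.19 -39.24 133.04] 155.57 [-0.001  0.    -1.   ] [-0.14 -0.34  2.   -0.    1.48 -1.29] [-2.77  0.62  7.42] [0.068 0.582 0.045] 0.1509779652822788 29.991906881332397
shift [0.36 0.1  0.04]
```

The knob is seated: 7 N of contact at the expected height. Next is the turn by two clicks.

Call:
servo_tool:
  motion:
    - {"fingers":-1,"tx":0,"ty":0,"tz":0,"ax":0,"ay":0,"az":5}
    - {"fingers":-1,"tx":0,"ty":0,"tz":0,"ax":0,"ay":0,"az":5}
    - {"fingers":-1,"tx":0,"ty":0,"tz":0,"ax":0,"ay":0,"az":5}
    - {"fingers":-1,"tx":0,"ty":0,"tz":0,"ax":0,"ay":0,"az":5}
    - {"fingers":-1,"tx":0,"ty":0,"tz":0,"ax":0,"ay":0,"az":5}
    - {"fingers":-1,"tx":0,"ty":0,"tz":0,"ax":0,"ay":0,"az":5}
    - {"fingers":-1,"tx":0,"ty":0,"tz":0,"ax":0,"ay":0,"az":5}
    - {"fingers":-1,"tx":0,"ty":0,"tz":0,"ax":0,"ay":0,"az":5}
    - {"fingers":-1,"tx":0,"ty":0,"tz":0,"ax":0,"ay":0,"az":2}
    - {"fingers":-1,"tx":0,"ty":0,"tz":0,"ax":0,"ay":0,"az":0}

```text
t: 8.43
eef_pos: [455.4, -39.4, 133.1]
ee_rot: [[-0.397, 0.918, 0.001], [0.918, 0.397, -0.001], [-0.001, 0.001, -1.0]]
ft_force: [-0.5, -1.5, 6.2]
finger_gap: 0.145
grasp_force: 30.0
```

Call:
servo_tool:
  motion:
    - {"fingers":-1,"tx":0,"ty":0,"tz":0,"ax":0,"ay":0,"az":0}
    - {"fingers":-1,"tx":0,"ty":0,"tz":0,"ax":0,"ay":0,"az":0}
    - {"fingers":-1,"tx":0,"ty":0,"tz":0,"ax":0,"ay":0,"az":0}

```text
t: 8.68
eef_pos: [455.4, -39.4, 133.1]
ee_rot: [[-0.4, 0.917, 0.001], [0.917, 0.4, -0.001], [-0.001, 0.001, -1.0]]
ft_force: [-1.2, -1.8, 4.7]
finger_gap: 0.145
grasp_force: 30.0
```

```bash
python3 st.py
```

```text
8.6833 [455.36 -39.4  133.07] 113.57 [-0.001  0.001 -1.   ] [-0.14 -0.34  2.   -0.    1.48 -0.55] [-1.23 -1.83  4.74] [-0.344  0.202 -0.028] 0.1453765754150369 29.996664226055145
shift [ 0.56 -0.26  0.07]
```

Call:
servo_tool:
  motion:
    - {"fingers":-0.2,"tx":0,"ty":0,"tz":0,"ax":0,"ay":0,"az":0}
    - {"fingers":-0.2,"tx":0,"ty":0,"tz":0,"ax":0,"ay":0,"az":0}
    - {"fingers":-0.2,"tx":0,"ty":0,"tz":0,"ax":0,"ay":0,"az":0}
    - {"fingers":-0.2,"tx":0,"ty":0,"tz":0,"ax":0,"ay":0,"az":0}
    - {"fingers":-0.2,"tx":0,"ty":0,"tz":-10,"ax":0,"ay":0,"az":0}
    - {"fingers":-0.2,"tx":0,"ty":0,"tz":-20,"ax":0,"ay":0,"az":0}
    - {"fingers":-0.2,"tx":0,"ty":0,"tz":-20,"ax":0,"ay":0,"az":0}
    - {"fingers":-0.2,"tx":0,"ty":0,"tz":-25,"ax":0,"ay":0,"az":0}
    - {"fingers":-0.2,"tx":0,"ty":0,"tz":-15,"ax":0,"ay":0,"az":4}
    - {"fingers":-0.2,"tx":0,"ty":0,"tz":0,"ax":0,"ay":0,"az":3.8}

```text
t: 9.52
eef_pos: [455.9, -39.3, 226.7]
ee_rot: [[-0.269, 0.963, 0.005], [0.963, 0.269, -0.001], [-0.002, 0.004, -1.0]]
ft_force: [0.7, 0.5, 0.1]
finger_gap: 0.404
grasp_force: 0.0
```

Call:
servo_tool:
  motion:
    - {"fingers":-0.2,"tx":-23,"ty":0,"tz":0,"ax":0,"ay":0,"az":0}
    - {"fingers":-0.2,"tx":-23,"ty":0,"tz":0,"ax":0,"ay":0,"az":0}
    - {"fingers":-0.2,"tx":-23,"ty":0,"tz":0,"ax":0,"ay":0,"az":0}
    - {"fingers":-0.2,"tx":0,"ty":0,"tz":0,"ax":0,"ay":0,"az":0}
    - {"fingers":-0.2,"tx":0,"ty":0,"tz":0,"ax":0,"ay":0,"az":0}

```text
t: 9.93
eef_pos: [473.8, -106.3, 222.6]
ee_rot: [[-0.27, 0.963, -0.0], [0.963, 0.27, 0.0], [0.0, -0.0, -1.0]]
ft_force: [-0.6, -0.0, -0.4]
finger_gap: 0.401
grasp_force: 0.0
```

```bash
python3 st.py
python3 - <<'E'
from h import *
s=manip.get_state();np.savez("w5.npz",p=s["eef_pos"],R=s["ee_rot"]);cv2.imwrite("pics/w5.png",manip.camera("wrist"))
E
```

```text
9.9333 [ 473.81 -106.27  222.64] 105.68 [ 0. -0. -1.] [-0.27 -0.31  1.83  0.    1.62 -0.55] [-0.6  -0.01 -0.43] [-0.036  0.064  0.004] 0.4012186149794285 0.0
shift [ 6.986e+01 -1.000e-02  8.966e+01]
```

View pics/w5.png

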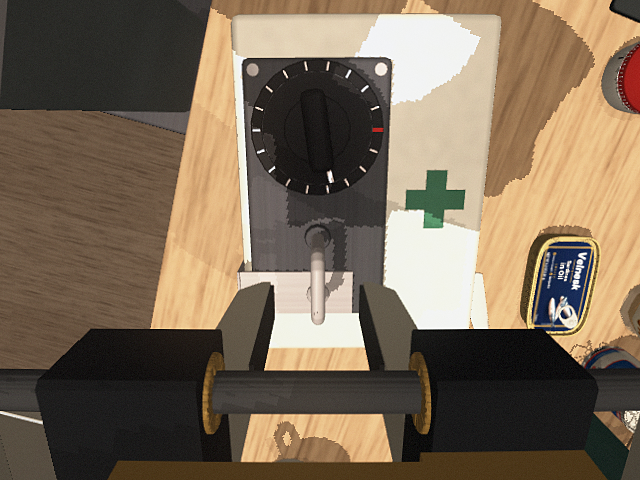

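The knob is on the spindle at (318,130), the pointer is at (330,177), the red mark at (377,129), and the shackle bar runs from (318,240) to (318,322) between the open fingers.

Run:
```python
from h import *
d=np.load("w5.npz");s={"eef_pos":d["p"],"ee_rot":d["R"]};P=pose("wrist",s);R=d["R"]
im=cv2.imread("pics/w5.png");hsv=cv2.cvtColor(im,cv2.COLOR_BGR2HSV);H,S,V=cv2.split(hsv)
m=((S<60)&(V>140)).astype(np.uint8);m[:, :245]=0;m[:,390:]=0;m[:58]=0;m[198:]=0
n,l,st,c=cv2.connectedComponentsWithStats(m)
ks=[k for k in range(1,n) if 5<st[k,4]<150]
cen=np.array([454.4,-38.8])
for k in ks:
    w=onplane([c[k]],119,P)[0,:2]-cen;a=15.82-np.degrees(np.arctan2(w[1],w[0]))
    print(c[k].round(1),st[k,4],np.linalg.norm(w).round(1),round(a,1))
# flange: predicted vs dark circle on the picture
print("flange pred px",proj([[454.4,-38.8,125],[454.4,-38.8,154]],P).round(1))
m2=((S<60)&(V>110)).astype(np.uint8)
for v in(250,262,300,310):
    x=np.where(m2[v,295:345])[0]+295;print(v,x.min(),x.max())
ends=onplane([(318,240),(318,322)],151,P);print(ends, R.T@(np.array([478.9,-123.5,151])-d["p"]),proj([[478.9,-123.5,151]],P))
```

```text
[305.4  65.5] 18 38.6 -100.1
[327.6  65.8] 19 38.4 -79.9
[380.7  68.8] 139 53.2 -42.6
[252.1  69.3] 116 53.3 -137.5
[284.9  73.6] 17 38.6 -120.1
[347.8  73.5] 21 38.4 -60.1
[364.3  88.2] 24 38.5 -40.0
[268.7  88.6] 17 38.5 -140.1
[258.7 108.3] 16 38.5 -160.2
[374.6 107.5] 17 38.6 -20.2
[255.8 130. ] 22 38.5 179.8
[388.4 172.8] 114 54.1 30.5
[245.6 175.7] 110 54.7 147.9
[260.3 151. ] 22 38.5 159.9
[373.3 150.6] 15 38.6 20.0
[271.5 168.9] 17 38.4 139.9
[362.5 168.5] 16 38.6 39.7
[330.  176.5] 50 31.0 73.9
[287.6 181.9] 11 38.3 119.9
[346.4 181.8] 14 38.5 59.8
[306.9 188.8] 14 38.4 99.8
[327.3 188.6] 13 38.4 79.7
flange pred px [[316.7 129.8]
 [316.7 131.6]]Traceback (most recent call last):
  File "<stdin>", line 15, in <module>
    return umr_minimum(a, axis, None, out, keepdims, initial, where)
ValueError: zero-size array to reduction operation minimum which has no identity
```

The dial reads about 74° (1.29 rad). That is inside the band but near its edge, so I regrasp the knob and turn it 6° further.

Call:
servo_tool:
  motion:
    - {"fingers":-0.2,"tx":23,"ty":0,"tz":0,"ax":0,"ay":0,"az":0}
    - {"fingers":-0.2,"tx":23,"ty":0,"tz":0,"ax":0,"ay":0,"az":0}
    - {"fingers":-0.2,"tx":23.6,"ty":0,"tz":0,"ax":0,"ay":0,"az":0}
    - {"fingers":-0.2,"tx":0,"ty":0,"tz":0,"ax":0,"ay":0,"az":-4}
    - {"fingers":-0.2,"tx":0,"ty":0,"tz":0,"ax":0,"ay":0,"az":-4}
    - {"fingers":-0.2,"tx":0,"ty":0,"tz":20,"ax":0,"ay":0,"az":0}
    - {"fingers":-0.2,"tx":0,"ty":0,"tz":20,"ax":0,"ay":0,"az":0}
    - {"fingers":-0.2,"tx":0,"ty":0,"tz":10,"ax":0,"ay":0,"az":0}
    - {"fingers":-0.2,"tx":0,"ty":0,"tz":0,"ax":0,"ay":0,"az":0}
    - {"fingers":-0.2,"tx":0,"ty":0,"tz":0,"ax":0,"ay":0,"az":0}

```text
t: 10.82
eef_pos: [454.7, -38.2, 172.7]
ee_rot: [[-0.403, 0.915, -0.0], [0.915, 0.403, 0.0], [0.0, -0.0, -1.0]]
ft_force: [-0.4, -0.8, 0.3]
finger_gap: 0.401
grasp_force: 0.0
```

```bash
python3 st.py
```

```text
10.8167 [454.72 -38.24 172.73] 113.79 [ 0. -0. -1.] [-0.14 -0.36  1.95  0.    1.55 -0.56] [-0.39 -0.82  0.32] [-0.088  0.034 -0.04 ] 0.4010121031469609 0.0
shift [-0.77 -0.13 39.73]
```

Call:
servo_tool:
  motion:
    - {"fingers":-0.2,"tx":-0.8,"ty":0.1,"tz":12,"ax":0,"ay":0,"az":0.2}
    - {"fingers":-0.2,"tx":0,"ty":0,"tz":15,"ax":0,"ay":0,"az":0}
    - {"fingers":-0.2,"tx":0,"ty":0,"tz":9,"ax":0,"ay":0,"az":0}
    - {"fingers":-0.2,"tx":0,"ty":0,"tz":3,"ax":0,"ay":0,"az":0}
    - {"fingers":-0.2,"tx":0,"ty":0,"tz":0,"ax":0,"ay":0,"az":0}
    - {"fingers":-1,"tx":0,"ty":0,"tz":0,"ax":0,"ay":0,"az":0}
    - {"fingers":-1,"tx":0,"ty":0,"tz":0,"ax":0,"ay":0,"az":0}
    - {"fingers":-1,"tx":0,"ty":0,"tz":0,"ax":0,"ay":0,"az":0}
    - {"fingers":-1,"tx":0,"ty":0,"tz":0,"ax":0,"ay":0,"az":0}
    - {"fingers":-1,"tx":0,"ty":0,"tz":0,"ax":0,"ay":0,"az":0}

```text
t: 11.65
eef_pos: [455.4, -39.4, 133.7]
ee_rot: [[-0.4, 0.917, 0.001], [0.917, 0.4, -0.0], [-0.0, 0.0, -1.0]]
ft_force: [-0.4, -0.1, 2.8]
finger_gap: 0.145
grasp_force: 30.0
```

Call:
servo_tool:
  motion:
    - {"fingers":-1,"tx":0,"ty":0,"tz":0,"ax":0,"ay":0,"az":0}
    - {"fingers":-1,"tx":0,"ty":0,"tz":0,"ax":0,"ay":0,"az":2}
    - {"fingers":-1,"tx":0,"ty":0,"tz":0,"ax":0,"ay":0,"az":2}
    - {"fingers":-1,"tx":0,"ty":0,"tz":0,"ax":0,"ay":0,"az":2}
    - {"fingers":-1,"tx":0,"ty":0,"tz":0,"ax":0,"ay":0,"az":0}
    - {"fingers":-1,"tx":0,"ty":0,"tz":0,"ax":0,"ay":0,"az":0}
    - {"fingers":-1,"tx":0,"ty":0,"tz":0,"ax":0,"ay":0,"az":0}
    - {"fingers":-1,"tx":0,"ty":0,"tz":0,"ax":0,"ay":0,"az":0}

```text
t: 12.32
eef_pos: [455.4, -39.4, 133.7]
ee_rot: [[-0.303, 0.953, 0.001], [0.953, 0.303, -0.0], [-0.0, 0.0, -1.0]]
ft_force: [-1.2, -0.2, 5.4]
finger_gap: 0.147
grasp_force: 30.0
```

```bash
python3 st.py
```

```text
12.3167 [455.42 -39.4  133.68] 107.65 [-0.  0. -1.] [-0.14 -0.34  2.   -0.    1.48 -0.45] [-1.23 -0.2   5.43] [-0.184  0.317 -0.017] 0.14727846051714924 30.00086545944214
shift [ 0.54 -0.38  0.68]
```

Call:
servo_tool:
  motion:
    - {"fingers":-0.2,"tx":0,"ty":0,"tz":0,"ax":0,"ay":0,"az":0}
    - {"fingers":-0.2,"tx":0,"ty":0,"tz":0,"ax":0,"ay":0,"az":0}
    - {"fingers":-0.2,"tx":0,"ty":0,"tz":0,"ax":0,"ay":0,"az":0}
    - {"fingers":-0.2,"tx":0,"ty":0,"tz":0,"ax":0,"ay":0,"az":0}
    - {"fingers":-0.2,"tx":0,"ty":0,"tz":-10,"ax":0,"ay":0,"az":0}
    - {"fingers":-0.2,"tx":0,"ty":0,"tz":-20,"ax":0,"ay":0,"az":0}
    - {"fingers":-0.2,"tx":0,"ty":0,"tz":-20,"ax":0,"ay":0,"az":0}
    - {"fingers":-0.2,"tx":0,"ty":0,"tz":-25,"ax":0,"ay":0,"az":0}
    - {"fingers":-0.2,"tx":0,"ty":0,"tz":-15,"ax":0,"ay":0,"az":1.9}
    - {"fingers":-0.2,"tx":0,"ty":0,"tz":0,"ax":0,"ay":0,"az":0}

```text
t: 13.15
eef_pos: [456.2, -39.4, 227.4]
ee_rot: [[-0.268, 0.963, 0.005], [0.963, 0.268, -0.001], [-0.002, 0.004, -1.0]]
ft_force: [0.7, -0.6, 0.3]
finger_gap: 0.399
grasp_force: 0.0
```

Call:
servo_tool:
  motion:
    - {"fingers":-0.2,"tx":-23,"ty":0,"tz":0,"ax":0,"ay":0,"az":0}
    - {"fingers":-0.2,"tx":-23,"ty":0,"tz":0,"ax":0,"ay":0,"az":0}
    - {"fingers":-0.2,"tx":-23,"ty":0,"tz":0,"ax":0,"ay":0,"az":0}
    - {"fingers":-0.2,"tx":0,"ty":0,"tz":0,"ax":0,"ay":0,"az":0}
    - {"fingers":-0.2,"tx":0,"ty":0,"tz":0,"ax":0,"ay":0,"az":0}

```text
t: 13.57
eef_pos: [473.8, -106.4, 222.7]
ee_rot: [[-0.269, 0.963, -0.001], [0.963, 0.269, 0.0], [0.001, -0.001, -1.0]]
ft_force: [-0.3, -0.3, -0.2]
finger_gap: 0.399
grasp_force: 0.0
```

```bash
python3 st.py
python3 - <<'E'
from h import *
s=manip.get_state();P=pose("wrist",s);R=s["ee_rot"];im=manip.camera("wrist");cv2.imwrite("pics/w6.png",im)
hsv=cv2.cvtColor(im,cv2.COLOR_BGR2HSV);H,S,V=cv2.split(hsv)
m=((S<60)&(V>140)).astype(np.uint8)
n,l,st,c=cv2.connectedComponentsWithStats(m)
cen=np.array([454.4,-38.8])
for k in range(1,n):
    w=onplane([c[k]],119,P)[0,:2]-cen;a=15.82-np.degrees(np.arctan2(w[1],w[0]))
    if 5<st[k,4]<150 and np.linalg.norm(w)<40 and 50<a<110: print(c[k].round(1),st[k,4],np.linalg.norm(w).round(1),round(a,1))
for v in(250,262,285,305):
    print(v,(V[v,300:340]).tolist())
print("shackle shift",(R.T@(np.array([478.9,-123.5,151])-s["eef_pos"])).round(1),proj([[478.9,-123.5,151]],P))
E
```

```text
13.5667 [ 473.78 -106.36  222.7 ] 105.61 [ 0.001 -0.001 -1.   ] [-0.27 -0.31  1.83  0.    1.62 -0.55] [-0.27 -0.28 -0.2 ] [-0.11  -0.015  0.074] 0.3989046692685457 0.0
shift [6.990e+01 3.000e-02 8.975e+01]
[325.3 177.5] 49 30.9 79.9
[346.5 181.7] 14 38.5 59.9
[327.4 188.7] 10 38.5 79.7
[306.9 189.1] 12 38.6 99.9
250 [98, 98, 98, 93, 94, 95, 97, 98, 94, 99, 95, 91, 103, 92, 100, 94, 97, 90, 85, 86, 92, 89, 92, 86, 80, 100, 100, 98, 97, 96, 95, 94, 92, 48, 55, 58, 56, 56, 60, 60]
262 [97, 101, 97, 96, 95, 98, 99, 95, 96, 93, 94, 146, 174, 192, 205, 209, 210, 204, 206, 199, 167, 129, 125, 117, 105, 83, 96, 98, 96, 95, 93, 92, 97, 99, 79, 54, 61, 59, 60, 58]
285 [229, 228, 227, 228, 227, 226, 228, 229, 230, 234, 234, 148, 193, 212, 229, 233, 240, 238, 230, 224, 219, 211, 191, 165, 131, 109, 142, 139, 138, 139, 141, 140, 138, 139, 140, 139, 139, 133, 144, 202]
305 [227, 226, 226, 227, 227, 226, 226, 227, 226, 231, 227, 153, 185, 209, 223, 231, 237, 235, 229, 226, 220, 214, 195, 165, 128, 174, 235, 228, 225, 226, 226, 227, 226, 226, 226, 225, 224, 225, 226, 227]
shackle shift [-17.9   0.4  71.7] [[318.12153422 278.47592483]]
```

The dial now reads 79.9°, exactly the code, and the shackle bar's image agrees with its predicted position. I go down over the bar.

Call:
servo_tool:
  motion:
    - {"fingers":-0.2,"tx":-17.9,"ty":0.3,"tz":0,"ax":0,"ay":0,"az":0}
    - {"fingers":-0.2,"tx":0,"ty":0,"tz":20,"ax":0,"ay":0,"az":0}
    - {"fingers":-0.2,"tx":0,"ty":0,"tz":20,"ax":0,"ay":0,"az":0}
    - {"fingers":-0.2,"tx":0,"ty":0,"tz":20,"ax":0,"ay":0,"az":0}
    - {"fingers":-0.2,"tx":0,"ty":0,"tz":15,"ax":0,"ay":0,"az":0}
    - {"fingers":-0.2,"tx":0,"ty":0,"tz":10,"ax":0,"ay":0,"az":0}
    - {"fingers":-0.2,"tx":0,"ty":0,"tz":3,"ax":0,"ay":0,"az":0}
    - {"fingers":-0.2,"tx":0,"ty":0,"tz":0,"ax":0,"ay":0,"az":0}

```text
t: 14.28
eef_pos: [478.9, -122.4, 135.0]
ee_rot: [[-0.271, 0.963, -0.001], [0.963, 0.271, 0.0], [0.0, -0.001, -1.0]]
ft_force: [-0.2, 0.1, 0.2]
finger_gap: 0.402
grasp_force: 0.0
```

```bash
python3 st.py
python3 - <<'E'
from h import *
s=manip.get_state();print("shackle shift",(s["ee_rot"].T@(np.array([478.9,-123.5,132])-s["eef_pos"])).round(1))
E
```

```text
14.2833 [ 478.85 -122.4   134.99] 105.71 [ 0.    -0.001 -1.   ] [-0.3  -0.25  1.93  0.    1.47 -0.58] [-0.24  0.1   0.2 ] [-0.1    0.073  0.035] 0.40153605030933814 0.0
shift [86.77 -0.47  2.03]
shackle shift [-1.1 -0.2  3. ]
```

Call:
servo_tool:
  motion:
    - {"fingers":-1,"tx":-1,"ty":0,"tz":2,"ax":0,"ay":0,"az":0}
    - {"fingers":-1,"tx":0,"ty":0,"tz":0,"ax":0,"ay":0,"az":0}
    - {"fingers":-1,"tx":0,"ty":0,"tz":0,"ax":0,"ay":0,"az":0}
    - {"fingers":-1,"tx":0,"ty":0,"tz":0,"ax":0,"ay":0,"az":0}
    - {"fingers":-1,"tx":0,"ty":0,"tz":0,"ax":0,"ay":0,"az":0}
    - {"fingers":-1,"tx":0,"ty":0,"tz":0,"ax":0,"ay":0,"az":0}
    - {"fingers":-1,"tx":0,"ty":0,"tz":0,"ax":0,"ay":0,"az":0}

```text
t: 14.87
eef_pos: [479.4, -124.0, 133.6]
ee_rot: [[-0.27, 0.963, 0.0], [0.963, 0.27, -0.0], [-0.0, 0.0, -1.0]]
ft_force: [0.1, 0.2, 2.5]
finger_gap: 0.086
grasp_force: 30.0
```

Call:
servo_tool:
  motion:
    - {"fingers":-1,"tx":0,"ty":0,"tz":-3,"ax":0,"ay":0,"az":0}
    - {"fingers":-1,"tx":0,"ty":0,"tz":-3,"ax":0,"ay":0,"az":0}
    - {"fingers":-1,"tx":0,"ty":0,"tz":-3,"ax":0,"ay":0,"az":0}
    - {"fingers":-1,"tx":0,"ty":0,"tz":0,"ax":0,"ay":0,"az":0}
    - {"fingers":-1,"tx":0,"ty":0,"tz":0,"ax":0,"ay":0,"az":0}

```text
t: 15.28
eef_pos: [479.3, -123.9, 142.3]
ee_rot: [[-0.27, 0.963, 0.0], [0.963, 0.27, -0.0], [-0.0, 0.0, -1.0]]
ft_force: [2.6, -0.2, -4.0]
finger_gap: 0.088
grasp_force: 30.0
```

The shackle is rising with only about 4 N. I continue to the stop.

Call:
servo_tool:
  motion:
    - {"fingers":-1,"tx":0,"ty":0,"tz":-3,"ax":0,"ay":0,"az":0}
    - {"fingers":-1,"tx":0,"ty":0,"tz":-3,"ax":0,"ay":0,"az":0}
    - {"fingers":-1,"tx":0,"ty":0,"tz":-3,"ax":0,"ay":0,"az":0}
    - {"fingers":-1,"tx":0,"ty":0,"tz":-2,"ax":0,"ay":0,"az":0}
    - {"fingers":-1,"tx":0,"ty":0,"tz":-1,"ax":0,"ay":0,"az":0}
    - {"fingers":-1,"tx":0,"ty":0,"tz":0,"ax":0,"ay":0,"az":0}
    - {"fingers":-1,"tx":0,"ty":0,"tz":0,"ax":0,"ay":0,"az":0}

```text
t: 15.87
eef_pos: [479.3, -123.9, 154.2]
ee_rot: [[-0.27, 0.963, 0.0], [0.963, 0.27, -0.0], [-0.0, 0.0, -1.0]]
ft_force: [4.2, -1.7, -5.2]
finger_gap: 0.089
grasp_force: 30.0
```

Call:
servo_tool:
  motion:
    - {"fingers":-1,"tx":0,"ty":0,"tz":-0.8,"ax":0,"ay":0,"az":0}
    - {"fingers":-1,"tx":0,"ty":0,"tz":-0.7,"ax":0,"ay":0,"az":0}
    - {"fingers":-1,"tx":0,"ty":0,"tz":0,"ax":0,"ay":0,"az":0}
    - {"fingers":-1,"tx":0,"ty":0,"tz":0,"ax":0,"ay":0,"az":0}

```text
t: 16.2
eef_pos: [479.3, -123.9, 155.7]
ee_rot: [[-0.27, 0.963, -0.0], [0.963, 0.27, -0.0], [-0.0, -0.0, -1.0]]
ft_force: [3.3, -1.4, -4.5]
finger_gap: 0.088
grasp_force: 30.0
```

Call:
servo_tool:
  motion:
    - {"fingers":-1,"tx":0,"ty":0,"tz":-0.5,"ax":0,"ay":0,"az":0}
    - {"fingers":-1,"tx":0,"ty":0,"tz":-0.4,"ax":0,"ay":0,"az":0}
    - {"fingers":-1,"tx":0,"ty":0,"tz":0,"ax":0,"ay":0,"az":0}
    - {"fingers":-1,"tx":0,"ty":0,"tz":0,"ax":0,"ay":0,"az":0}
    - {"fingers":-1,"tx":0,"ty":0,"tz":0,"ax":0,"ay":0,"az":0}

```text
t: 16.62
eef_pos: [479.2, -123.8, 155.9]
ee_rot: [[-0.27, 0.963, -0.001], [0.963, 0.27, 0.0], [0.0, -0.001, -1.0]]
ft_force: [7.0, -2.6, -12.4]
finger_gap: 0.084
grasp_force: 30.0
```

Run:
```python
from h import *
s=manip.get_state();P=pose("wrist",s);im=manip.camera("wrist");cv2.imwrite("pics/w7.png",im)
print(s["t"],s["eef_pos"],s["ft_force"],s["grasp_force"])
hsv=cv2.cvtColor(im,cv2.COLOR_BGR2HSV);H,S,V=cv2.split(hsv)
n,l,st,c=cv2.connectedComponentsWithStats(((S<60)&(V>140)).astype(np.uint8))
for k in range(1,n):
    w=onplane([c[k]],119,P)[0,:2]-[454.4,-38.8];a=15.82-np.degrees(np.arctan2(w[1],w[0]))
    if st[k,4]>5 and 20<np.linalg.norm(w)<40: print(c[k].round(1),st[k,4],np.linalg.norm(w).round(1),round(a,1))
```

```text
16.6167 [ 479.20819247 -123.83768417  155.8949993 ] [  6.99345937  -2.58719322 -12.36914583] 29.991872222162783
[300.4   5.1] 28 38.0 -100.1
[330.4   4.9] 34 38.1 -80.0
[272.1  15.8] 33 38.4 -120.2
[358.5  15.5] 42 38.3 -60.0
[250.3  36.9] 35 38.3 -140.1
[381.  36.] 37 38.5 -40.0
[394.7  63.4] 38 38.5 -20.0
[236.6  64.3] 33 38.5 -160.2
[233.  94.] 33 38.6 180.1
[239.7 123.5] 23 38.5 159.8
[392.  122.7] 33 38.4 20.1
[254.6 148.3] 24 38.7 139.9
[377.3 147.7] 30 38.6 40.1
[326.9 158.1] 118 30.2 80.0
[355.6 165.4] 27 38.4 59.9
[276.5 166. ] 22 38.6 119.9
[302.5 175.3] 25 38.6 99.9
[329.8 175. ] 25 38.5 79.9
```

View pics/w7.png

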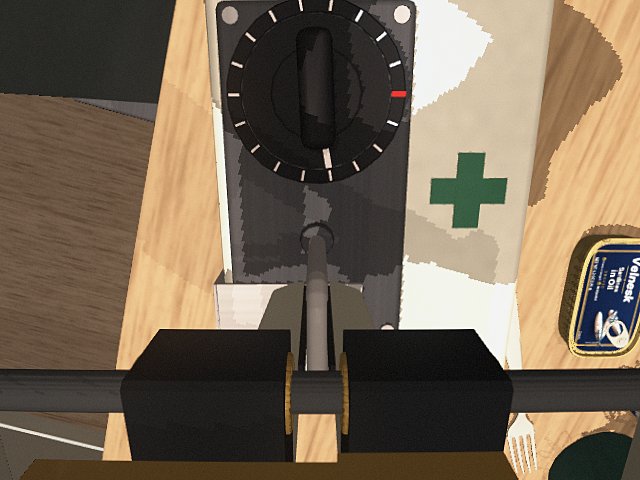

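The shackle is at its stop, held with 30 N of grip. The knob is on the spindle at (317,90), and the pointer at (327,158) reads 80.0°.

```bash
python3 -c "
from rig import manip
print(manip.close_job())"
```

```text
the job is handed in; nothing more can be done
None
```

The job is handed in: the knob is fully home on the spindle, the dial reads 80° (the fourth click), and the gripper is still holding the shackle up at its stop, about 22 mm up, with the tablet bottle, tablet box and mug untouched as far as I could see.

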